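# Set the stock tags on the lamp-parts board

## Robot

A 7-joint arm with a two-finger parallel gripper is mounted at the origin on the work surface. World frame = base frame: x ahead of the robot, y to its left, z up, the work surface at z = 0. Lengths are in m, angles in rad, forces in N, time in s.
With the tool pointing down it reaches from about 0.4 to 0.925 m from the base axis. Payload 4.1 kg.
Tool frame: the origin (TCP) lies at the very end of the fingers, on their centre line; the grasp point (between the pads) lies 19 mm behind it; z points along the fingers, y is the line along which they close (so a half turn about z gives the same grasp; the last joint's range is limited). The gripper opens to 85 mm and grips with 20 to 120 N. Pads are 22 mm wide; open, the fingers measure 114 mm over their backs; the gripper's body (76 mm by 85 mm) begins 54 mm behind the grasp point. The pads swing forward as they close: fully open they stand 13 mm farther back than shut.
Start: joints at [1.156, 0.398, 0.045, 1.537, -0.019, 1.207, -0.051], TCP at [0.202, -0.618, 0.231] pointing down, gripper open.
Joint ranges: [-2.82, 2.82], [-0.49, 2.23], [-1.37, 1.46], [0, 2.46], [-1.36, 4.5], [0.23, 2], [-2.94, 2.94]. Speed limits (rad/s): [2.57, 2.57, 3.14, 3.14, 3.14, 3.14, 3.14].

## Interface

Orientations are given as [roll, pitch, yaw] about the fixed x, y, z axes, in that order (R = Rz(yaw) Ry(pitch) Rx(roll)).
In Python, from cell import bot gives the robot as it stands. The module is installed in compiled form; this text tells all that it offers.
- The arm moves only by the tool carry_out, never from a script. Its argument "plan" is a list of rows, each a list of 3 entries, a list of its own where there are three numbers: the turn, a rotation vector about the tool's x, y, z in degrees, then the shift along the tool's x, y, z in m, then the opening, from 0 (shut) to 1 (fully open). In form: [[[wx, wy, wz], [dx, dy, dz], fingers], ...]. A call has 1 to 10 rows; each row is the pose to reach, as a shift and turn from the pose commanded when the call began, along the tool's axes at that moment; what a row does not reach only later rows make up. A row lasts 1/12 s, in which the tool goes at most 41.7 mm and 7.16 degrees, less where a joint would pass 70% of its speed; a pose out of reach is approached as far as the arm can. A call with a gripper value outside its range is refused whole. The fingers move at their own pace and stop on an object; "force" is the grip in N (left out, the last holds). Time passes only in rows, so rows that repeat a pose let the fingers close. It gives the time, the measured TCP pose, the force, the opening and the grip force at its end, in the units of the state.
- bot.get_state(): the state, without advancing time (a new reading comes with each control period).
- bot.camera(name): name is "scene" or "top"; returns the picture (420x560x3 uint8, red, green, blue); there is no depth.
- bot.camera_params(name): a dict with "camera_matrix" (3x3 intrinsics, pixels), "D" ([k1, k2, p1, p2, k3] as OpenCV has them; the pictures are not rectified), "R" (3x3) and "t" (3): a world point X has camera coordinates R X + t. Camera axes: x right, y down, z forward; pixel columns grow to the right and rows downward; lengths in m; the calibration is good to about 2 mm. A picture is of the moment at which its call begins. camera_params takes no time and is no camera call.
- bot.hand_in(): hands the job in; it is judged then, once.
The state is a dict: "t": time; "joint_positions": joint angles; "qvel": joint speeds; "joint_efforts": joint torques, N m; "tcp_pos": TCP position; "tool_rot": TCP orientation; "wrist_force": force on the tool from outside, world axes, zero at the start; "wrist_torque": the same for the moment, N m; "finger_gap": opening from 0.0 (shut) to 1.0 (fully open); "grip_force": force on a finger pad.
Only numpy, scipy, OpenCV 4.12 (cv2) and the standard library are available. Lean on these libraries where they do the work, as an engineer would, in place of code of your own. Each camera call takes 0.05 s, during which the arm holds its last target. There are 200 camera calls.

## Task

Set the hinged stock tags on the parts board by pushing them over with a fingertip, so that they match the bins: the tag in front of each full bin must lean back towards its bin with the round disc face showing, and the tag in front of the empty bin must lean forward towards the robot with the bar face showing. Some tags may already be right. Do not shift or pick up the bins or the other things standing around.

Things in the scene. Friction and masses are not known exactly. Their poses are not given: they have to be found in the camera images.
- board: Flat wooden parts board lying fixed on the bench, 290 (x) x 600 (y) x 15 mm. Origin: centre of its underside; its x axis points from the tags to the bins, away from the robot. Four tags stand in a row along y, 120 mm apart, one bin behind each.
- bracket_a: Dark steel bracket fixed on the board, carries tag_a between two cheeks (84 mm over both, tops 34 mm above origin). Origin: centre of its underside, on the board's top, 15 mm above the bench. Hinge pin 28 mm above the origin, along y; x points to its bin, whose centre is 145 mm and near wall 95 mm along +x. Which bracket is in which of the four places varies.
- tag_a (a joint): Hinged aluminium tag in bracket_a, 60 wide, 60 mm from hinge to free edge, 3 mm thick (edge 6), 80 g. rad: 0 upright; + leans away from the robot, to its bin; - leans to the robot. Falls by its weight to the stop at +0.65 or -0.65, where it starts; a light push on its edge takes it over. Robot-side face: raised dark disc, shows from above at +; bin-side face: dark bar, shows at -.
- bracket_b: Dark steel bracket fixed on the board, carries tag_b between two cheeks (84 mm over both, tops 34 mm above origin). Origin: centre of its underside, on the board's top, 15 mm above the bench. Hinge pin 28 mm above the origin, along y; x points to its bin, whose centre is 145 mm and near wall 95 mm along +x. Which bracket is in which of the four places varies.
- tag_b (a joint): Hinged aluminium tag in bracket_b, 60 wide, 60 mm from hinge to free edge, 3 mm thick (edge 6), 80 g. rad: 0 upright; + leans away from the robot, to its bin; - leans to the robot. Falls by its weight to the stop at +0.65 or -0.65, where it starts; a light push on its edge takes it over. Robot-side face: raised dark disc, shows from above at +; bin-side face: dark bar, shows at -.
- bracket_c: Dark steel bracket fixed on the board, carries tag_c between two cheeks (84 mm over both, tops 34 mm above origin). Origin: centre of its underside, on the board's top, 15 mm above the bench. Hinge pin 28 mm above the origin, along y; x points to its bin, whose centre is 145 mm and near wall 95 mm along +x. Which bracket is in which of the four places varies.
- tag_c (a joint): Hinged aluminium tag in bracket_c, 60 wide, 60 mm from hinge to free edge, 3 mm thick (edge 6), 80 g. rad: 0 upright; + leans away from the robot, to its bin; - leans to the robot. Falls by its weight to the stop at +0.65 or -0.65, where it starts; a light push on its edge takes it over. Robot-side face: raised dark disc, shows from above at +; bin-side face: dark bar, shows at -.
- bracket_d: Dark steel bracket fixed on the board, carries tag_d between two cheeks (84 mm over both, tops 34 mm above origin). Origin: centre of its underside, on the board's top, 15 mm above the bench. Hinge pin 28 mm above the origin, along y; x points to its bin, whose centre is 145 mm and near wall 95 mm along +x. Which bracket is in which of the four places varies.
- tag_d (a joint): Hinged aluminium tag in bracket_d, 60 wide, 60 mm from hinge to free edge, 3 mm thick (edge 6), 80 g. rad: 0 upright; + leans away from the robot, to its bin; - leans to the robot. Falls by its weight to the stop at +0.65 or -0.65, where it starts; a light push on its edge takes it over. Robot-side face: raised dark disc, shows from above at +; bin-side face: dark bar, shows at -.
- bin_collars: A full bin, heaped with turned brass lamp collars: dark grey open plastic bin, 100 deep (x) x 104 wide (y) x 50 mm high, walls 3 mm; loose, standing on the board behind one of the four tags. Origin: centre of its underside. 
- bin_holders: A full bin, heaped with white ceramic bulb holders: dark grey open plastic bin, 100 deep (x) x 104 wide (y) x 50 mm high, walls 3 mm; loose, standing on the board behind one of the four tags. Origin: centre of its underside. 
- bin_knobs: A full bin, heaped with round pale wooden knobs: dark grey open plastic bin, 100 deep (x) x 104 wide (y) x 50 mm high, walls 3 mm; loose, standing on the board behind one of the four tags. Origin: centre of its underside. 
- bin_bare: The empty bin, bare floor to be seen: dark grey open plastic bin, 100 deep (x) x 104 wide (y) x 50 mm high, walls 3 mm; loose, standing on the board behind one of the four tags. Origin: centre of its underside. 
- socket: Bystander: loose brass lamp socket, 34 mm diameter, 46 mm high, upright on the board's left end. Origin: centre of its underside.
- jar: Bystander: loose amber glass jar, 48 mm diameter, 65 mm high, upright on the board's right end. Origin: centre of its underside.
- screwdriver: Bystander: loose screwdriver lying on the bench to the right of the board, along its x axis.
- lamp: Bystander: brass table lamp with a white ceramic bulge, 187 mm high, foot 110 mm in diameter, standing on the bench to the left of the board. Origin: centre of its underside.
Things that resemble listed ones, but are neither listed nor needed, are in the scene too. What is shaped like the bin_bare but green or purple is not meant.

How it is judged:
At the end, for the whole second after the job is handed in: The tags in front of the three full bins lean towards the bins (joint above +0.55 rad) and the tag in front of the empty bin leans towards the robot (joint below -0.55 rad), all at rest; no bin or bystander is more than 15 mm from where it stood (((y of bin_bare in the frame of bracket_a between -0.06 and 0.06 m and value of joint tag_a below -0.55 rad) or (not (y of bin_bare in the frame of bracket_a between -0.06 and 0.06 m) and value of joint tag_a above 0.55 rad)) and ((y of bin_bare in the frame of bracket_b between -0.06 and 0.06 m and value of joint tag_b below -0.55 rad) or (not (y of bin_bare in the frame of bracket_b between -0.06 and 0.06 m) and value of joint tag_b above 0.55 rad)) and ((y of bin_bare in the frame of bracket_c between -0.06 and 0.06 m and value of joint tag_c below -0.55 rad) or (not (y of bin_bare in the frame of bracket_c between -0.06 and 0.06 m) and value of joint tag_c above 0.55 rad)) and ((y of bin_bare in the frame of bracket_d between -0.06 and 0.06 m and value of joint tag_d below -0.55 rad) or (not (y of bin_bare in the frame of bracket_d between -0.06 and 0.06 m) and value of joint tag_d above 0.55 rad)) and velocity of joint tag_a between -0.1 and 0.1 rad/s and velocity of joint tag_b between -0.1 and 0.1 rad/s and velocity of joint tag_c between -0.1 and 0.1 rad/s and velocity of joint tag_d between -0.1 and 0.1 rad/s and distance of each of bin_collars, bin_holders, bin_knobs, bin_bare, socket, jar, screwdriver, lamp from where it was at the start of the episode below 0.015 m); the robot touches nothing.
It fails at once if a bin was shifted or lifted by more than 15 mm (distance of any of bin_collars, bin_holders, bin_knobs, bin_bare from where it was at the start of the episode above 0.015 m).
It fails at once if a bystander was shifted, lifted or knocked over (more than 15 mm) (distance of any of socket, jar, screwdriver, lamp from where it was at the start of the episode above 0.015 m).
It also fails if it takes over 64 s, if anything falls off the work surface, if the arm or the gripper's body presses on something with over 40 N, if the wrist force passes 120 N, or if a joint passes its speed limit or range.

## Working session

There is one attempt and no reset: what is moved stays moved. The work goes in short steps, Python scripts to look and compute and a tool call to move; the robot and the scene stay as the last step left them, time stands still between calls to the robot, and variables do not carry over. Pictures are saved under pics/ and viewed, at most 10 in all, crops included, and the job is handed in when it is done.

Besides the shell and the picture viewer there is one more tool, called by a JSON object that holds its "fn" and its "kwargs". carry_out: Moves the arm, as the interface text tells. Its arguments: {"type":"object","properties":{"plan":{"type":"array","items":{"type":"array"}},"force":{"type":"number"}},"required":["plan"]}

```bash
mkdir -p pics; python3 - <<'E'
from cell import bot
import cv2
for n in("scene","top"):
    cv2.imwrite(f"pics/{n}0.png",bot.camera(n)[:,:,::-1])
    p=bot.camera_params(n);print(n,p)
s=bot.get_state();print({k:s[k] for k in("t","tcp_pos","tool_rot","finger_gap","wrist_force")})
E
```

```text
scene {'camera_matrix': array([[510.89474221,   0.        , 279.19211037],
       [  0.        , 510.89474221, 202.9728179 ],
       [  0.        ,   0.        ,   1.        ]]), 'D': array([-0.04528523,  0.        ,  0.        ,  0.        ,  0.        ]), 'R': array([[ 0.63225206,  0.77468653, -0.0108678 ],
       [ 0.64871085, -0.53700345, -0.53926017],
       [-0.42359364,  0.33389829, -0.8420691 ]]), 't': array([-0.33615543, -0.33841358,  1.55741332])}
top {'camera_matrix': array([[405.03287187,   0.        , 289.48772955],
       [  0.        , 405.03287187, 212.8844667 ],
       [  0.        ,   0.        ,   1.        ]]), 'D': array([-0.12093217,  0.        ,  0.        ,  0.        ,  0.        ]), 'R': array([[-0.0151547 , -0.99969287,  0.01960861],
       [-0.9817209 ,  0.01115549, -0.18999903],
       [ 0.18972193, -0.02212956, -0.98158844]]), 't': array([-0.0029396 ,  0.58224538,  1.26706613])}
{'t': 0.1, 'tcp_pos': array([ 0.20174703, -0.61729398,  0.23035772]), 'tool_rot': array([-3.13980468e+00,  9.16940372e-05,  3.15939269e-01]), 'finger_gap': 1.0011847451982419, 'wrist_force': array([-0.99494919, -0.33059089,  0.41970629])}
```

View pics/scene0.png

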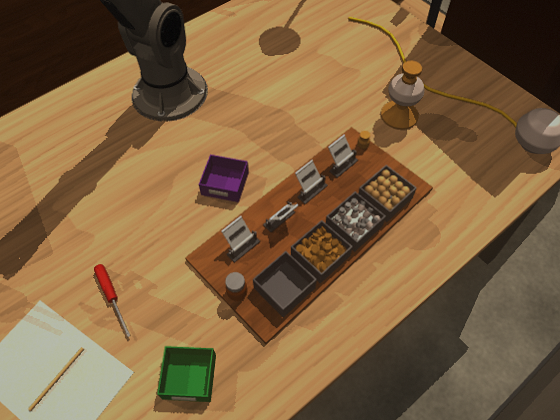

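View pics/top0.png

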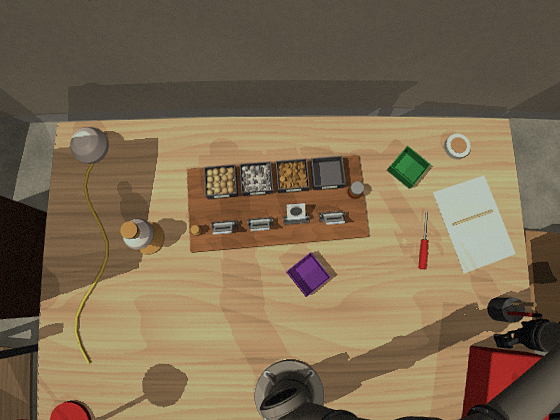

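The top view shows the bins at (220,180) knobs, (256,178) holders, (292,174) collars and (328,172) empty. The tags are at (223,227) bar, (260,224) bar, (296,212) disc and (333,217) bar. So the two left tags look wrong; I'll check close up and measure them.

```bash
cat > h.py <<'E'
import numpy as np,cv2
from cell import bot
def ray(n,uv):
    p=bot.camera_params(n)
    q=cv2.undistortPoints(np.array([[uv]],float),p["camera_matrix"],p["D"])[0,0]
    R=p["R"];return -R.T@p["t"],R.T@np.array([*q,1])
def plane(n,uv,z):
    c,d=ray(n,uv);return c+d*(z-c[2])/d[2]
def tri(a,b):
    (c1,d1),(c2,d2)=ray("top",a),ray("scene",b)
    s=np.linalg.lstsq(np.c_[d1,-d2],c2-c1,rcond=None)[0]
    P,Q=c1+s[0]*d1,c2+s[1]*d2
    return (P+Q)/2,np.linalg.norm(P-Q)
E
python3 - <<'E'
import cv2,numpy as np
t=cv2.imread("pics/top0.png")[145:260,175:385];s=cv2.imread("pics/scene0.png")[115:350,175:445]
a=cv2.resize(t,None,fx=3.8,fy=3.8,interpolation=cv2.INTER_CUBIC);cv2.imwrite("pics/tc.png",a)
cv2.imwrite("pics/sc.png",cv2.resize(s,None,fx=2.5,fy=2.5,interpolation=cv2.INTER_CUBIC))
E
```

```text
(no output)
```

View pics/tc.png

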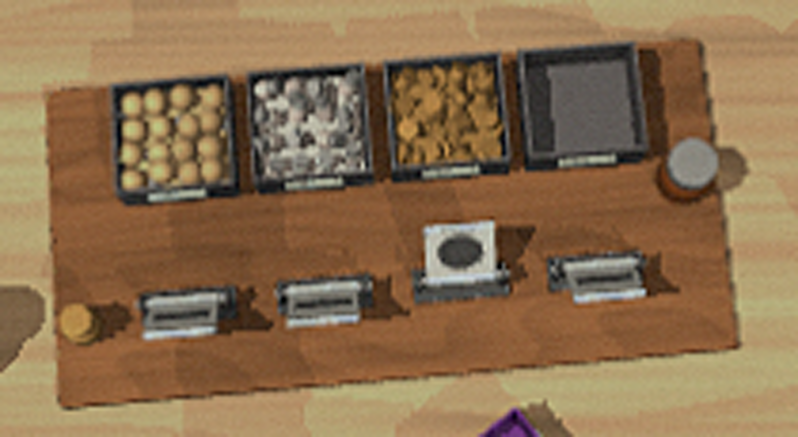

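View pics/sc.png

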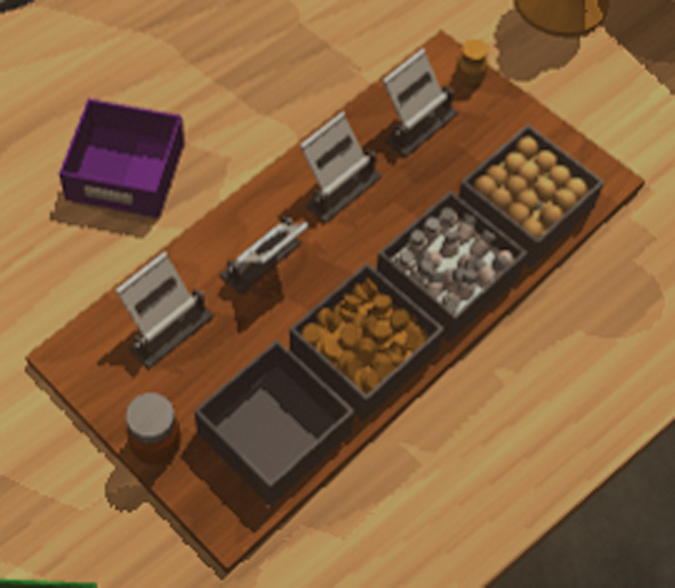

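The close-ups confirm it. The left two tags (crop edges about (143..217,334) and (288..359,322)) show bars in front of full bins, so both must go over. The other two are right. Next I measure the free edges from both views.

```bash
python3 - <<'E'
from h import *
T=lambda x,y:(175+(x+.5)/3.8-.5,145+(y+.5)/3.8-.5)
S=lambda x,y:(175+(x+.5)/2.5-.5,115+(y+.5)/2.5-.5)
for n,a,b in[("t1 L",(143,337),(426,50)),("t1 R",(217,331),(386,82)),("t2 L",(288,325),(345,114)),("t2 R",(359,319),(303,147)),("t3L",(425,228),(301,222)),("t3R",(494,222),(262,248))]:
    P,e=tri(T(*a),S(*b));print(n,P.round(4),round(e,4), plane("top",T(*a),.091).round(4))
for n,a,z in[("board L near",(62,408),.015),("board R near",(739,347),.015),("socket",(78,322),.061),("knobs near wall L",(121,202),.065),("knobs nearR",(238,193),.065),("hold nearR",(373,183),.065)]:print(n,plane("top",T(*a),z).round(4))
s=bot.get_state();print(s["tcp_pos"],cv2.Rodrigues(np.eye(3))[0].T)
E
```

```text
t1 L [0.5143 0.2368 0.0882] 0.0045 [0.5126 0.2344 0.091 ]
t1 R [0.5189 0.1754 0.0876] 0.005 [0.517  0.1729 0.091 ]
t2 L [0.523  0.116  0.0872] 0.0039 [0.5213 0.114  0.091 ]
t2 R [0.5273 0.0567 0.0868] 0.0034 [0.5257 0.0552 0.091 ]
t3L [ 0.6001 -0.0025  0.0952] 0.0045 [ 0.6023 -0.0007  0.091 ]
t3R [ 0.6035 -0.0571  0.1079] 0.0015 [ 0.6068 -0.0588  0.091 ]
board L near [0.4616 0.3175 0.015 ]
board R near [ 0.508  -0.2781  0.015 ]
socket [0.5303 0.2955 0.061 ]
knobs near wall L [0.6338 0.2603 0.065 ]
knobs nearR [0.6405 0.1594 0.065 ]
hold nearR [0.648  0.0432 0.065 ]
[ 0.20174703 -0.61729398  0.23035772] [[0. 0. 0.]]
```

{"fn": "carry_out", "kwargs": {"plan": [[[0,0,2],[0.03,-0.026,0],0],[[0,0,4],[0.06,-0.052,0],0],[[0,0,6],[0.09,-0.078,0],0],[[0,0,8],[0.12,-0.104,0],0],[[0,0,10],[0.15,-0.13,0],0],[[0,0,12],[0.18,-0.156,0],0],[[0,0,13.6],[0.21,-0.182,0],0],[[0,0,13.6],[0.24,-0.208,0],0],[[0,0,13.6],[0.27,-0.234,0],0],[[0,0,13.6],[0.3,-0.26,0],0]]}}

```text
t: 0.93
tcp_pos: [0.4066, -0.2756, 0.2311]
tool_rot: [3.142, 0.0, 0.078]
wrist_force: [0.7, -1.1, -0.1]
finger_gap: -0.001
grip_force: 0.0
```

{"fn": "carry_out", "kwargs": {"plan": [[[0,0,0],[0.008,-0.035,0],0],[[0,0,0],[0.016,-0.07,0],0],[[0,0,0],[0.024,-0.105,0],0],[[0,0,0],[0.032,-0.14,0],0],[[0,0,0],[0.04,-0.175,0],0],[[0,0,0],[0.048,-0.21,0.01],0],[[0,0,0],[0.056,-0.245,0.02],0],[[0,0,0],[0.064,-0.28,0.03],0],[[0,0,0],[0.072,-0.315,0.04],0],[[0,0,0],[0.076,-0.352,0.05],0]]}}

```text
t: 1.77
tcp_pos: [0.4547, 0.0806, 0.1808]
tool_rot: [3.141, -0.001, 0.078]
wrist_force: [0.5, 0.2, 0.5]
finger_gap: 0.002
grip_force: 0.0
```

```bash
python3 - <<'E'
from h import *
a=bot.camera("top");s=bot.camera("scene");st=bot.get_state();print(st["tcp_pos"])
for n in("top","scene"):
    p=bot.camera_params(n);print(n,cv2.projectPoints(np.array([st["tcp_pos"]]),cv2.Rodrigues(p["R"])[0],p["t"],p["camera_matrix"],p["D"])[0].ravel().round(1))
t=cv2.resize(a[140:270,175:385],None,fx=2.6,fy=2.6);c=cv2.resize(s[90:350,175:445],None,fx=1.3,fy=1.3)
o=np.zeros((338,900,3),np.uint8);o[:,:546]=t;o[:,546:897]=c;o=cv2.resize(o,(800,300))
cv2.imwrite("pics/m1.png",o[:,:,::-1])
E
```

```text
[0.45288662 0.08599247 0.18005398]
top [257.7 248.8]
scene [285.3 125.8]
```

View pics/m1.png

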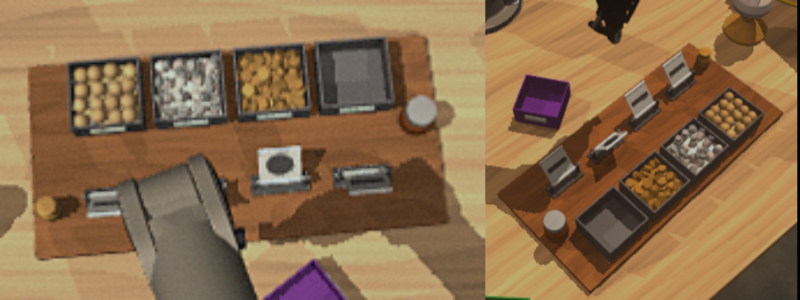

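The left half shows the arm over tag 2. In the right half the closed fingertip is in front of tag 2, tags and bins unmoved. I'll lower and push.

{"fn": "carry_out", "kwargs": {"plan": [[[0,0,0],[0,0,0.035],0],[[0,0,0],[0,0,0.07],0],[[0,0,0],[0,0,0.103],0],[[0,0,0],[0.02,0,0.103],0],[[0,0,0],[0.04,0,0.103],0],[[0,0,0],[0.055,0,0.103],0],[[0,0,0],[0.068,0,0.103],0],[[0,0,0],[0.08,0,0.103],0],[[0,0,0],[0.092,0,0.103],0],[[0,0,0],[0.104,0,0.103],0]]}}

```text
t: 2.7
tcp_pos: [0.5583, 0.0864, 0.0779]
tool_rot: [3.141, 0.001, 0.078]
wrist_force: [-0.5, -0.5, -0.2]
finger_gap: -0.001
grip_force: 0.1
```

{"fn": "carry_out", "kwargs": {"plan": [[[0,0,0],[0.01,0,0],0],[[0,0,0],[0.015,0,0],0],[[0,0,0],[0.015,0,0],0],[[0,0,0],[-0.01,0,0],0],[[0,0,0],[-0.04,0,0],0],[[0,0,0],[-0.08,0,0],0],[[0,0,0],[-0.105,-0.02,0],0],[[0,0,0],[-0.105,-0.06,0],0],[[0,0,0],[-0.105,-0.095,0],0],[[0,0,0],[-0.105,-0.119,0],0]]}}

```text
t: 3.53
tcp_pos: [0.4427, 0.2005, 0.0788]
tool_rot: [-3.141, -0.001, 0.081]
wrist_force: [0.6, 0.5, -0.3]
finger_gap: -0.001
grip_force: 0.0
```

{"fn": "carry_out", "kwargs": {"plan": [[[0,0,0],[0.02,0,0],0],[[0,0,0],[0.04,0,0],0],[[0,0,0],[0.052,0,0],0],[[0,0,0],[0.064,0,0],0],[[0,0,0],[0.076,0,0],0],[[0,0,0],[0.088,0,0],0],[[0,0,0],[0.1,0,0],0],[[0,0,0],[0.112,0,0],0],[[0,0,0],[0.12,0,0],0],[[0,0,0],[0.12,0,0],0]]}}

```text
t: 4.37
tcp_pos: [0.5649, 0.2069, 0.0783]
tool_rot: [3.142, -0.001, 0.077]
wrist_force: [0.5, 0.6, 0.3]
finger_gap: -0.0
grip_force: 0.0
```

{"fn": "carry_out", "kwargs": {"plan": [[[0,0,0],[-0.03,0,0],0],[[0,0,0],[-0.06,0,0],0],[[0,0,0],[-0.1,0,-0.01],0],[[0,0,0],[-0.12,0.03,-0.03],0],[[0,0,0],[-0.12,0.06,-0.06],0],[[0,0,0],[-0.12,0.09,-0.08],0],[[0,0,0],[-0.12,0.13,-0.08],0],[[0,0,0],[-0.12,0.17,-0.08],0],[[0,0,0],[-0.12,0.21,-0.08],0],[[0,0,0],[-0.12,0.25,-0.08],0]]}}

```text
t: 5.2
tcp_pos: [0.4624, -0.053, 0.1586]
tool_rot: [3.141, 0.0, 0.079]
wrist_force: [1.1, -0.3, -0.0]
finger_gap: -0.001
grip_force: 0.0
```

{"fn": "carry_out", "kwargs": {"plan": [[[0,0,0],[0,0.04,0],0],[[0,0,0],[0,0.08,0],0],[[0,0,0],[0,0.12,0],0],[[0,0,0],[0,0.16,0],0],[[0,0,0],[0,0.2,0],0],[[0,0,0],[0,0.2,0],0],[[0,0,0],[0,0.2,0],0]]}}

```text
t: 5.78
tcp_pos: [0.4779, -0.2529, 0.1579]
tool_rot: [-3.141, 0.001, 0.073]
wrist_force: [0.9, 0.3, -0.5]
finger_gap: -0.002
grip_force: 0.0
```

```bash
python3 - <<'E'
from h import *
a=bot.camera("top");s=bot.camera("scene");st=bot.get_state();print(st["tcp_pos"],st["wrist_force"],st["t"])
t=cv2.resize(a[140:270,175:385],None,fx=2.6,fy=2.6);c=cv2.resize(s[90:350,175:445],None,fx=1.3,fy=1.3)
o=np.zeros((338,900,3),np.uint8);o[:,:546]=t;o[:,546:897]=c;o=cv2.resize(o,(800,300))
cv2.imwrite("pics/m2.png",o[:,:,::-1])
E
```

```text
[ 0.47883073 -0.24919025  0.15801011] [-0.32278496  0.64188088  0.73999648] 5.8833
```

View pics/m2.png

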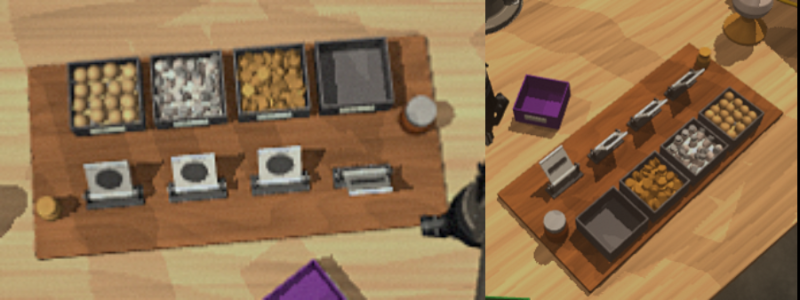

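The three tags at the full bins, (110,180), (195,172) and (280,165), now show discs. The tag at the empty bin, (365,180), shows its bar. Bins and bystanders are unmoved and the arm is clear.

```bash
python3 -c "
from cell import bot
print(bot.hand_in())"
```

```text
the job is handed in; nothing more can be done
None
```

Job handed in, with no verdict returned: I pushed over the two wrong tags (knobs and holders), and the last pictures show discs at all three full bins, the bar at the empty bin, and nothing else moved.

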